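# Walk the stone slab home into its stop bay

### The arm

A 7-joint arm with a two-finger parallel gripper is mounted at the origin on the work surface. World frame = base frame: x ahead of the robot, y to its left, z up, the work surface at z = 0. Lengths are in m, angles in rad, forces in N, time in s.
With the tool pointing down it reaches from about 0.4 to 0.85 m from the base axis. Payload 10.4 kg.
Tool frame: the origin (TCP) lies at the very end of the fingers, on their centre line; the grasp point (between the pads) lies 19 mm behind it; z points along the fingers, y is the direction in which the jaws open and shut (so a half turn about z gives the same grasp; the last joint's range is limited). The gripper opens to 85 mm and grips with 20 to 120 N. Pads are 22 mm wide; open, the fingers measure 114 mm over their backs; the gripper's body (76 mm by 85 mm) begins 54 mm behind the grasp point. The pads swing forward as they close: fully open they stand 13 mm farther back than shut.
Start: joints at [1.12, 0.332, -0.065, 1.46, 0.022, 1.35, -0.088], TCP at [0.259, -0.569, 0.231] pointing down, gripper open.
Joint ranges: [-2.6, 2.6], [-0.5, 2.12], [-1.47, 1.34], [0.16, 2.42], [-1.27, 4.41], [0.06, 2.06], [-2.6, 2.6]. Speed limits (rad/s): [2.22, 2.22, 2.79, 2.79, 3.14, 3.14, 3.14].

### API

Orientations are given as a unit quaternion [w, x, y, z].
In Python, from rig import manip, imaging, nets gives the robot as it stands.
- The arm moves only by the shell command python3 -m jog 'ROWS' [FORCE]. ROWS is JSON, a list of rows, each an object of numbers: "tx", "ty", "tz": the shift along the tool's x, y, z in mm; "rx", "ry", "rz": the turn, a rotation vector about the tool's x, y, z in rad; "grip": the opening in per cent of the stroke, from 0 (shut) to 100 (fully open). In form: [{"tx": .., "ty": .., "tz": .., "rx": .., "ry": .., "rz": .., "grip": ..}, ...]. A call has 1 to 8 rows; each row is the pose to reach, as a shift and turn from the pose commanded when the call began, along the tool's axes at that moment; what a row does not reach only later rows make up. A row lasts 1/8 s, in which the tool goes at most 62.5 mm and 10.7 degrees, less where a joint would pass 70% of its speed; a pose out of reach is approached as far as the arm can. A call with a gripper value outside its range is refused whole. The fingers move at their own pace and stop on an object; FORCE is the grip in N (left out, the last holds). Time passes only in rows, so rows that repeat a pose let the fingers close. It gives the time, the measured TCP pose, the force and the opening at its end, in the units of the state.
- manip.get_state(): the state, without advancing time (a new reading comes with each control period).
- imaging.snapshot(name): name is "side" or "top"; returns a dict with "image" (400x640x3 uint8, blue, green, red), "vfov" (degrees; the focal length in pixels is half the picture's height over the tangent of half this angle, whatever the lens; pixels are square), "cx", "cy" (the principal point, pixels), "R" (3x3) and "t" (3): a world point X has camera coordinates R X + t. Camera axes: x right, y down, z forward; pixel columns grow to the right and rows downward; lengths in m; the calibration is good to about 2 mm. A picture is of the moment at which its call begins. There is no depth.
- manip.finish_job(): hands the job in, once; it reports no verdict.
Trained networks look in a picture, given as the dict that the camera call returned (one of the last four; its "shot" number tells which), for a name from the list of things; names that differ only in an ending like _2 or _b are one class to them, and where a whole thing is asked for, a point or a joint stands for the part that bears it (a point fixed in the world has none). Each returns a list of dicts, best first, with "confidence" (0 to 1); they miss things now and then, are a little off and sometimes report something else, mostly with a low value. They report only what shows in the picture. A call takes as long as a camera call. They do not tell look-alikes from the thing itself.
- nets.recognise(picture, thing): "bbox" ([left, top, right, bottom] in pixels, round what is visible of it).
- nets.tip_of(picture, thing): "uv" ([column, row] in pixels: a listed point, or the origin of a listed thing).
The state is a dict: "time_s": time; "joints": joint angles; "joint_velocities": joint speeds; "joint_efforts": joint torques, N m; "eef_pos": TCP position; "tool_rot": TCP orientation; "contact_force": force on the tool from outside, world axes, zero at the start; "moment": the same for the moment, N m; "gripper_width": finger opening in m.
Only numpy, scipy, OpenCV 4.12 (cv2) and the standard library are available. Lean on these libraries where they do the work, as an engineer would, in place of code of your own. Each camera call takes 0.05 s, during which the arm holds its last target. There are 200 camera calls.

### The job

Creep the heavy stone slab forward across the mat into its stop bay by pushing its two near corners in turn, a little each time so that it never swings more than about 10 degrees out of square with the bay, until its far face rests fully home against both stop screws on the back rail. Push gently, by feel (no more than about 30 N, also when it meets the screws), without lifting it, touching the stamp rack on its near edge or upsetting the rivet dish that rides on it, and leave everything else on the bench alone.

Things in the scene. Friction and masses are not known exactly. Their poses are not given: they have to be found in the camera images.
- slab: heavy stone slab lying flat on the mat, 130 deep (x) x 220 wide (y) x 22 high, 1.5 to 1.8 kg; slides at about 8 to 20 N when one near corner is pushed, and then also turns, the other corner slipping back a little. Origin at the centre of its underside; x points away from the robot, y to the left. Its near face is at x = -65, its far face at x = 65
- rack: small dark wooden rack with four upright steel stamps, fixed to the middle of the slab's near face: 80 wide (y), sticking out 30 towards the robot, stamps up to 60 above the mat. Not to be touched. On either side of it 70 of the slab's near face is free. Origin on the mat at the middle of the slab's near face, axes as the slab's
- push_left (a point): middle of the place to push on the slab's near face, left (+y) corner: 85 left of the slab's middle, 11 above the mat; axes as the slab's
- push_right (a point): the same at the right (-y) corner, 85 right of the slab's middle
- far_left (a point): left far corner of the slab, half-way up (slab x = 65, y = 110, z = 11). It starts 60 to 110 in front of the rail
- far_right (a point): right far corner of the slab, half-way up (slab x = 65, y = -110, z = 11)
- bay: wooden stop bay screwed to the bench, open towards the robot: a rail across the back (22 high) that carries the two stop screws, and two side cheeks (18 high), straight to 60 in front of the rail and 238 apart, then flaring outwards to 100 in front. Origin on the mat under the middle of the rail's near face; x points away from the robot, square to the rail, y left along it
- stop_left: left stop screw's clamp, a 34 x 34 dark plate on the rail, origin on the mat at the rail's near face, 85 left of its middle. From under it a steel screw (head 20 across, 12 above the mat) points at the slab, with a light sprung brass nose 3 proud of the head (1 N, 2 N pressed level). Nose set anywhere from 7 to 25 in front of the rail, each screw differently: feel for it; the head is rigid
- stop_right: the same for the right stop screw, 85 right of the rail's middle
- dish: shallow brass rivet dish, 60 across, 22 high, standing loose on top of the slab and riding with it; origin at the middle of its foot
- hammer: soft-faced hammer lying on its side, about 250 long; origin under its head. A bystander
- jar: glass jar with steel cap, 60 diameter, 70 high; origin at the middle of its foot. A bystander
- buckle: flat brass belt buckle, 50 x 50, 7 high. A bystander
- awl: screwdriver-like awl, 150 long, lying. A bystander
- offcut: plywood strip 160 x 60 x 12. A bystander
- cup: white cup, 70 diameter, 85 high; origin at the middle of its foot. A bystander
Not all that is in view belongs to the job. Of the things like the dish, leave any that is green or pink; of the rest the smaller one is meant.

How it is judged:
On the way:
1. the slab's two far corners are inside the bay, within 45 mm of the rail (x of each of far_left, far_right in the frame of bay above -0.045 m), for 0.1 s.
At the end, for the whole second after the job is handed in: The slab lies flat on the mat at rest with its far face pressing back the sprung nose of both stop screws (over 0.4 N on each), and the rivet dish stands upright on the slab (contact force between slab and stop_left above 0.4 N and contact force between slab and stop_right above 0.4 N and height (world z) of slab below 0.004 m and angle between slab's own z axis and vertical below 0.03 rad and linear speed of slab below 0.01 m/s and angle between dish's own z axis and vertical below 0.15 rad and height (world z) of dish above 0.018 m); the robot touches nothing.
It fails at once if the slab is pushed with more than 35 N (contact force between any of the fingers, the arm and slab above 35 N).
It fails at once if the slab swings more than 0.26 rad (15 degrees) out of square with the bay (angle between the x axis of slab and the x axis of bay, either way round above 0.26 rad).
It fails at once if the robot touches the stamp rack (more than 1 N) (contact force between any of the fingers, the arm and rack above 1 N).
It fails at once if the slab is lifted more than 10 mm or tipped more than 0.1 rad, or the rivet dish on it tips over 0.35 rad or leaves the slab (height (world z) of slab above 0.01 m or angle between slab's own z axis and vertical above 0.1 rad or angle between dish's own z axis and vertical above 0.35 rad or height (world z) of dish below 0.014 m).
It fails at once if a bystander is moved more than 30 mm (distance of any of hammer, jar, buckle, awl, offcut, cup from where it was at the start of the episode above 0.03 m).
It also fails if it takes over 72 s, if anything falls off the work surface, if the arm or the gripper's body presses on something with over 40 N, if the wrist force passes 120 N, or if a joint passes its speed limit or range.

## Working session

There is one attempt and no reset: what is moved stays moved. The work goes in short steps, Python scripts to look and compute and a shell command to move; the robot and the scene stay as the last step left them, time stands still between calls to the robot, and variables do not carry over. Pictures are saved under pics/ and viewed, about 8 in all and at most 12, crops included, and the job is handed in when it is done.

```bash
mkdir -p pics; ls
cat > h.py <<'E'
import numpy as np, cv2
from rig import manip, imaging, nets
def f(p): return p["image"].shape[0]/2/np.tan(np.radians(p["vfov"])/2)
def ray(p,uv):
    R=np.array(p["R"]);t=np.array(p["t"]);F=f(p)
    d=R.T@np.array([(uv[0]-p["cx"])/F,(uv[1]-p["cy"])/F,1]);return -R.T@t,d
def onz(p,uv,z):
    c,d=ray(p,uv);return c+d*(z-c[2])/d[2]
def proj(p,X):
    c=np.array(p["R"])@np.array(X)+np.array(p["t"]);return c[:2]/c[2]*f(p)+[p["cx"],p["cy"]]
E
python3 - <<'E'
from h import *
np.set_printoptions(precision=4,suppress=True)
Z=dict(push_left=.011,push_right=.011,far_left=.011,far_right=.011,slab=0,rack=0,bay=0,stop_left=0,stop_right=0,dish=.022,hammer=0,jar=0,buckle=0,awl=0,offcut=0,cup=0)
s=manip.get_state();print({k:np.round(v,4) for k,v in s.items()})
for n in("top","side"):
    p=imaging.snapshot(n);cv2.imwrite(f"pics/{n}0.png",p["image"]);print(n,ray(p,[320,200]))
    for k,z in Z.items():
        for r in nets.tip_of(p,k)[:3]:
            print(k,np.round(r["uv"],1),round(r["confidence"],2),onz(p,r["uv"],z)[:2])
E
```

```text
pics
{'time_s': np.float64(0.0), 'joints': array([ 1.1204,  0.3328, -0.0647,  1.461 ,  0.0216,  1.3499, -0.0885]), 'joint_velocities': array([-0.0012, -0.0011,  0.0002, -0.0001,  0.0014, -0.0005, -0.0015]), 'joint_efforts': array([ -0.0012, -62.5456,   0.0487, -39.1609,   0.0162,   0.0099,
        -0.    ]), 'eef_pos': array([ 0.2591, -0.5683,  0.2305]), 'tool_rot': array([-0.0007,  0.9772,  0.2123, -0.0002]), 'contact_force': array([-0.7794,  0.1595, -1.2157]), 'moment': array([-0.001 , -0.0291, -0.0433]), 'gripper_width': np.float64(0.085)}
top (array([0.4238, 0.0095, 1.178 ]), array([ 0.0916, -0.0177, -0.9957]))
push_left [280.7 230.3] 0.84 [0.4476 0.1028]
push_right [336.8 224.6] 0.63 [ 0.4594 -0.0572]
push_right [208.6 205.1] 0.58 [0.525  0.3072]
far_left [264.6 185.2] 0.69 [0.5781 0.1467]
far_right [340.3 176.7] 0.92 [ 0.5971 -0.0718]
slab [308.3 203.2] 0.61 [0.5238 0.0226]
rack [310.3 226.2] 0.67 [0.4573 0.0185]
bay [303.3 148.5] 0.98 [0.6849 0.0332]
stop_left [274.9 154.6] 0.73 [0.6689 0.1166]
stop_right [331.1 149.1] 0.43 [ 0.6811 -0.0482]
dish [298.7 266.8] 0.87 [0.3444 0.0
[... 770 characters left out ...]
[316.4 214.6] 0.56 [0.5264 0.0302]
rack [340.2 222.9] 0.65 [0.4585 0.0167]
bay [273.2 188.7] 0.63 [0.6918 0.0208]
stop_left [254.1 207.3] 0.61 [0.6739 0.1126]
stop_left [186.8 253.4] 0.27 [0.6731 0.3335]
stop_right [292.6 176.7] 0.53 [ 0.6885 -0.057 ]
dish [320.6 204.2] 0.71 [0.5281 0.0108]
dish [392.4 218. ] 0.68 [ 0.3536 -0.0613]
dish [377.  188.6] 0.6 [ 0.4516 -0.1397]
hammer [376.  145.2] 0.71 [ 0.5975 -0.3581]
hammer [320. 242.] 0.58 [0.4542 0.1038]
jar [236.9 278.5] 0.64 [0.5236 0.3115]
buckle [308.9 321.9] 0.77 [0.3251 0.2977]
awl [208.9 325.1] 0.83 [0.4755 0.4309]
awl [189.6 256.6] 0.46 [0.6595 0.3358]
offcut [445.6 162.6] 0.65 [ 0.3773 -0.4088]
cup [189.4 252.7] 0.61 [0.6702 0.3281]
```

Run:
```python
import cv2
a=cv2.imread("pics/top0.png")[120:300,150:480];cv2.imwrite("pics/top0c.png",cv2.resize(a,None,fx=2.4,fy=2.4,interpolation=cv2.INTER_CUBIC))
a=cv2.imread("pics/side0.png")[120:345,150:480];cv2.imwrite("pics/side0c.png",cv2.resize(a,None,fx=2.4,fy=2.4,interpolation=cv2.INTER_CUBIC))
```

```text
(no output)
```

View pics/top0c.png

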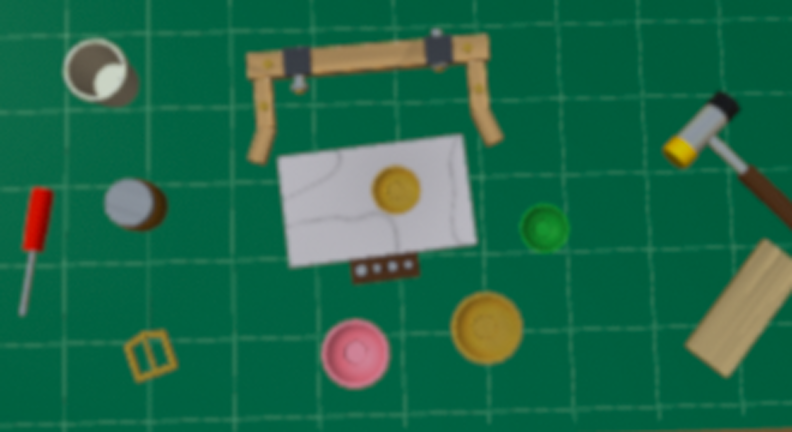

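View pics/side0c.png

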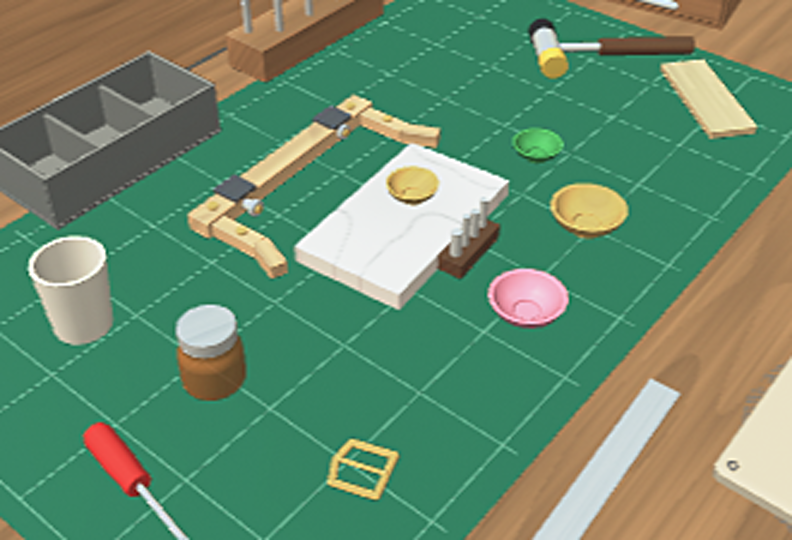

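The small brass dish (side crop at about 412,183) already rides on the slab. The pink, green and large brass dishes are decoys. Next I'll fit the slab and bay poses from the edges.

```bash
cat >> h.py <<'E'
from scipy.optimize import least_squares
np.set_printoptions(precision=4,suppress=True)
BOX=[(330,.0)]
def slab(p,x0=None):
    """slab pose (centre x,y,yaw) from white top face in top view: fit rectangle to mask on plane z=.022"""
    hsv=cv2.cvtColor(p["image"],cv2.COLOR_BGR2HSV)
    m=((hsv[...,1]<45)&(hsv[...,2]>120)).astype(np.uint8)
    m=cv2.morphologyEx(m,cv2.MORPH_OPEN,np.ones((3,3)))
    n,l,st,c=cv2.connectedComponentsWithStats(m)
    ok=[i for i in range(1,n) if 150<c[i][0]<450 and 120<c[i][1]<300]
    i=max(ok,key=lambda i:st[i][4])
    cs,_=cv2.findContours((l==i).astype(np.uint8),cv2.RETR_EXTERNAL,cv2.CHAIN_APPROX_NONE)
    q=np.array([onz(p,u,.022)[:2] for u in max(cs,key=len)[:,0].astype(float)])
    r=cv2.minAreaRect((q*1000).astype(np.float32))
    def res(v):
        c,s=np.cos(v[2]),np.sin(v[2]);d=q-v[:2];a=d@[c,s];b=d@[-s,c]
        da=np.abs(a)-.0645;db=np.abs(b)-.1095
        return np.maximum(da,db)*1000
    if x0 is None:x0=[r[0][0]/1000,r[0][1]/1000,.06]
    o=least_squares(res,x0,loss="soft_l1",x_scale=[.01,.01,.05])
    return o.x,r,np.median(np.abs(o.fun))
def inbay(v,B):
    c,s=np.cos(B[2]),np.sin(B[2])
    out={}
    for k,(a,b) in dict(fl=(.065,.11),fr=(.065,-.11),pl=(-.065,.085),pr=(-.065,-.085),c=(0,0)).items():
        w=np.array([v[0]+a*np.cos(v[2])-b*np.sin(v[2]),v[1]+a*np.sin(v[2])+b*np.cos(v[2])])
        d=w-B[:2];out[k]=(w,np.array([d@[c,s],d@[-s,c]]))
    return out
E
python3 - <<'E'
from h import *
p=imaging.snapshot("top");v,r,e=slab(p);print(v,r,e)
im=p["image"];hsv=cv2.cvtColor(im,cv2.COLOR_BGR2HSV)
wood=((hsv[...,0]>8)&(hsv[...,0]<28)&(hsv[...,1]>60)).astype(np.uint8)
# rail near edge: for columns between clamps, lowest wood row ; far edge highest
N=[];Fa=[]
for c in range(283,326):
    rows=[r for r in range(135,158) if wood[r,c]]
    N.append(onz(p,[c,max(rows)+.5],.022)[:2]);Fa.append(onz(p,[c,min(rows)-.5],.022)[:2])
N=np.array(N);Fa=np.array(Fa)
for q in(N,Fa):
    k=np.polyfit(q[:,1],q[:,0],1);print("edge x=%.4f*y+%.4f"%tuple(k),"yaw",-np.arctan(k[0]),np.std(q[:,0]-np.polyval(k,q[:,1])))
# cheeks inner edges
for r in range(152,172,4):
    cols=[c for c in range(248,358) if wood[r,c]]
    L=[c for c in cols if c<300];R=[c for c in cols if c>300]
    print(r,L and onz(p,[max(L)+.5,r],.018)[:2],R and onz(p,[min(R)-.5,r],.018)[:2],len(L),len(R))
vis=cv2.resize(im[125:245,235:375],None,fx=5,fy=5,interpolation=cv2.INTER_CUBIC)
c=inbay(v,[0,0,0])
for a,b in((.065,.11),(.065,-.11),(-.065,.11),(-.065,-.11)):
    w=[v[0]+a*np.cos(v[2])-b*np.sin(v[2]),v[1]+a*np.sin(v[2])+b*np.cos(v[2]),.022]
    u=(proj(p,w)-[235,125]+.5)*5;cv2.circle(vis,tuple(int(t) for t in u),4,(0,0,255),-1)
cv2.imwrite("pics/fit.png",vis)
print({k:x[0] for k,x in c.items()})
E
```

```text
[0.5222 0.0273 0.0968] ((522.2298583984375, 27.291046142578125), (131.5623779296875, 220.91632080078125), 5.61183500289917) 0.7368765075078249
edge x=-0.0600*y+0.6808 yaw 0.05993917309655761 0.0008164568270952946
edge x=-0.0593*y+0.7127 yaw 0.059218929671301386 0.000807578602212917
152 [0.6735 0.1419] [ 0.6677 -0.0858] 12 7
156 [0.662  0.1507] [ 0.6559 -0.0883] 7 7
160 [0.6502 0.148 ] [ 0.6442 -0.0879] 8 7
164 [0.6386 0.1481] [ 0.6325 -0.0875] 7 8
168 [0.627  0.1483] [ 0.6208 -0.0899] 7 8
{'fl': array([0.5763, 0.1431]), 'fr': array([ 0.5975, -0.0759]), 'pl': array([0.4493, 0.1056]), 'pr': array([ 0.4657, -0.0636]), 'c': array([0.5222, 0.0273])}
```

View pics/fit.png

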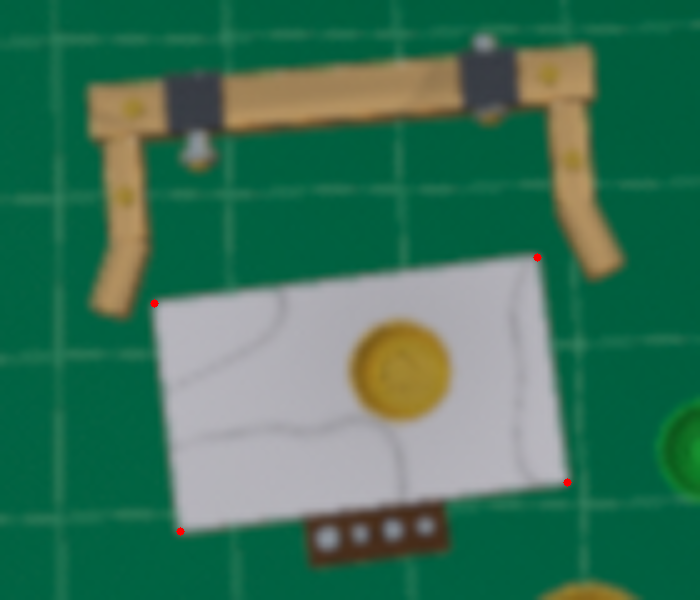

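```bash
echo 'B=np.array([.684,.032,.06])' >> h.py
python3 - <<'E'
from h import *
p=imaging.snapshot("top");v,r,e=slab(p)
for k,x in inbay(v,B).items(): print(k,*x)
for u in((198,168),(490,123)):
    w=onz(p,[235+u[0]/5-.5,125+u[1]/5-.5],.012);d=w[:2]-B[:2];c,s=np.cos(B[2]),np.sin(B[2]);print("nose bay",d@[c,s],d@[-s,c])
from scipy.spatial.transform import Rotation as R
st=manip.get_state();q=st["tool_rot"];M=R.from_quat([q[1],q[2],q[3],q[0]]).as_matrix();print(M)
print("tool x yaw",np.arctan2(M[1,0],M[0,0]))
E
```

```text
fl [0.5763 0.1431] [-0.1009  0.1173]
fr [ 0.5975 -0.0759] [-0.0928 -0.1025]
pl [0.4493 0.1056] [-0.2299  0.0876]
pr [ 0.4657 -0.0636] [-0.2236 -0.0823]
c [0.5222 0.0273] [-0.1618  0.005 ]
nose bay -0.02260054944060679 0.08750532205848492
nose bay -0.010636231313292766 -0.08323098255755887
[[ 0.9099  0.4148  0.    ]
 [ 0.4148 -0.9099 -0.0001]
 [ 0.      0.0001 -1.    ]]
tool x yaw 0.42775871543861504
```

```bash
python3 -m jog '[{"tx":336,"ty":-252,"rz":0.368,"grip":0},{"tx":336,"ty":-252,"rz":0.368,"grip":0},{"tx":336,"ty":-252,"rz":0.368,"grip":0},{"tx":336,"ty":-252,"rz":0.368,"grip":0},{"tx":336,"ty":-252,"rz":0.368,"grip":0},{"tx":336,"ty":-252,"rz":0.368,"grip":0},{"tx":336,"ty":-252,"rz":0.368,"grip":0},{"tx":336,"ty":-252,"rz":0.368,"grip":0}]' 40
```

```text
invalid input
```

```bash
python3 -m jog '[{"tx":242,"ty":-246,"tz":0,"rx":0,"ry":0,"rz":0.218,"grip":0},{"tx":242,"ty":-246,"tz":0,"rx":0,"ry":0,"rz":0.218,"grip":0},{"tx":242,"ty":-246,"tz":0,"rx":0,"ry":0,"rz":0.218,"grip":0},{"tx":242,"ty":-246,"tz":0,"rx":0,"ry":0,"rz":0.218,"grip":0},{"tx":242,"ty":-246,"tz":0,"rx":0,"ry":0,"rz":0.218,"grip":0},{"tx":288,"ty":-549,"tz":0,"rx":0,"ry":0,"rz":0.218,"grip":0},{"tx":288,"ty":-549,"tz":0,"rx":0,"ry":0,"rz":0.218,"grip":0},{"tx":288,"ty":-549,"tz":0,"rx":0,"ry":0,"rz":0.218,"grip":0}]' 40
```

```text
time_s: 2.92
eef_pos: [0.4251, -0.0526, 0.2315]
tool_rot: [0.0, 1.0, 0.03, 0.0]
contact_force: [1.8, -0.9, 1.6]
gripper_width: -0.0002
```

```bash
python3 -m jog '[{"tx":4,"ty":-60,"tz":30,"rx":0,"ry":0,"rz":0,"grip":0},{"tx":4,"ty":-110,"tz":60,"rx":0,"ry":0,"rz":0,"grip":0},{"tx":4,"ty":-110,"tz":100,"rx":0,"ry":0,"rz":0,"grip":0},{"tx":4,"ty":-110,"tz":120,"rx":0,"ry":0,"rz":0,"grip":0},{"tx":4,"ty":-110,"tz":120,"rx":0,"ry":0,"rz":0,"grip":0}]' 40
```

```text
time_s: 3.55
eef_pos: [0.4219, 0.0555, 0.1104]
tool_rot: [-0.0, 1.0, 0.03, -0.001]
contact_force: [-0.3, 0.0, 0.3]
gripper_width: 0.0002
```

```bash
python3 -m jog '[{"tx":2,"ty":-49,"tz":0,"rx":0,"ry":0,"rz":0,"grip":0},{"tx":2,"ty":-49,"tz":50,"rx":0,"ry":0,"rz":0,"grip":0},{"tx":2,"ty":-49,"tz":90,"rx":0,"ry":0,"rz":0,"grip":0},{"tx":2,"ty":-49,"tz":101,"rx":0,"ry":0,"rz":0,"grip":0},{"tx":2,"ty":-49,"tz":101,"rx":0,"ry":0,"rz":0,"grip":0},{"tx":2,"ty":-49,"tz":101,"rx":0,"ry":0,"rz":0,"grip":0}]' 40
```

```text
time_s: 4.3
eef_pos: [0.4233, 0.1046, 0.012]
tool_rot: [0.0, 1.0, 0.03, 0.001]
contact_force: [0.5, -0.5, -0.4]
gripper_width: -0.0003
```

```bash
python3 -m jog '[{"tx":6,"ty":0,"tz":3,"rx":0,"ry":0,"rz":0,"grip":0},{"tx":10,"ty":0,"tz":3,"rx":0,"ry":0,"rz":0,"grip":0},{"tx":12,"ty":0,"tz":3,"rx":0,"ry":0,"rz":0,"grip":0},{"tx":14,"ty":0,"tz":3,"rx":0,"ry":0,"rz":0,"grip":0},{"tx":16,"ty":0,"tz":3,"rx":0,"ry":0,"rz":0,"grip":0},{"tx":18,"ty":0,"tz":3,"rx":0,"ry":0,"rz":0,"grip":0}]' 40
python3 - <<'E'
from h import *
p=imaging.snapshot("top");v,r,e=slab(p);print(v,e)
for k,x in inbay(v,B).items(): print(k,*x)
cv2.imwrite("pics/a.png",cv2.resize(p["image"][120:280,220:400],None,fx=4,fy=4))
E
```

```text
time_s: 5.05
eef_pos: [0.4383, 0.1056, 0.0069]
tool_rot: [0.0, 1.0, 0.03, -0.002]
contact_force: [-8.0, 2.5, 4.4]
gripper_width: -0.0004
[0.5229 0.027  0.0884] 0.9918624845114826
fl [0.5779 0.1423] [-0.0993  0.1165]
fr [ 0.5974 -0.0768] [-0.093  -0.1034]
pl [0.4506 0.1059] [-0.2285  0.0878]
pr [ 0.4657 -0.0634] [-0.2237 -0.0822]
c [0.5229 0.027 ] [-0.1611  0.0047]
```

View pics/a.png

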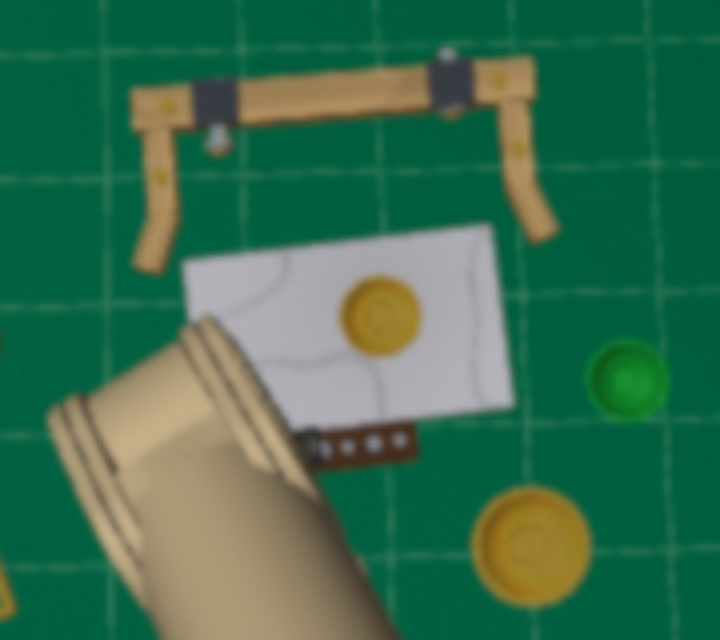

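```bash
python3 -m jog '[{"tx":2,"ty":0,"tz":-2,"rx":0,"ry":0,"rz":0,"grip":0},{"tx":4,"ty":0,"tz":-2,"rx":0,"ry":0,"rz":0,"grip":0},{"tx":6,"ty":0,"tz":-2,"rx":0,"ry":0,"rz":0,"grip":0},{"tx":8,"ty":0,"tz":-2,"rx":0,"ry":0,"rz":0,"grip":0},{"tx":10,"ty":0,"tz":-2,"rx":0,"ry":0,"rz":0,"grip":0},{"tx":12,"ty":0,"tz":-2,"rx":0,"ry":0,"rz":0,"grip":0},{"tx":14,"ty":0,"tz":-2,"rx":0,"ry":0,"rz":0,"grip":0}]' 40
cat > s.py <<'E'
from h import *
p=imaging.snapshot("top");v,r,e=slab(p);print("slab",v,"yaw rel",round(v[2]-B[2],4),"fit",round(e,2))
for k,x in inbay(v,B).items(): print(k,*x)
s=manip.get_state();d=s["eef_pos"][:2]-B[:2];c,t=np.cos(B[2]),np.sin(B[2]);print("tcp bay",d@[c,t],d@[-t,c],s["eef_pos"],"F",s["contact_force"],s["time_s"])
E
python3 s.py
```

```text
time_s: 5.98
eef_pos: [0.4532, 0.1068, 0.009]
tool_rot: [-0.0, 1.0, 0.03, -0.001]
contact_force: [-5.5, 3.3, -1.9]
gripper_width: 0.0
slab [0.5309 0.0234 0.0082] yaw rel -0.0518 fit 0.99
fl [0.595  0.1339] [-0.0827  0.1071]
fr [ 0.5968 -0.0861] [-0.0941 -0.1126]
pl [0.4652 0.1079] [-0.2138  0.0889]
pr [ 0.4666 -0.0621] [-0.2226 -0.0809]
c [0.5309 0.0234] [-0.1533  0.0006]
tcp bay -0.2255232651799369 0.08852139361893459 [0.4536 0.1068 0.009 ] F [-3.5975  1.4787 -2.4315] 6.025
```

```bash
python3 -m jog '[{"tx":-16,"ty":0,"tz":0,"rx":0,"ry":0,"rz":0,"grip":0},{"tx":-16,"ty":0,"tz":-60,"rx":0,"ry":0,"rz":0,"grip":0},{"tx":-16,"ty":25,"tz":-90,"rx":0,"ry":0,"rz":0,"grip":0},{"tx":-16,"ty":85,"tz":-90,"rx":0,"ry":0,"rz":0,"grip":0},{"tx":-16,"ty":145,"tz":-90,"rx":0,"ry":0,"rz":0,"grip":0},{"tx":-16,"ty":172,"tz":-90,"rx":0,"ry":0,"rz":0,"grip":0},{"tx":-16,"ty":172,"tz":-45,"rx":0,"ry":0,"rz":0,"grip":0},{"tx":-16,"ty":172,"tz":0,"rx":0,"ry":0,"rz":0,"grip":0}]' 40; python3 -m jog '[{"tx":2,"ty":0,"tz":0,"rx":0,"ry":0,"rz":0,"grip":0},{"tx":4,"ty":0,"tz":0,"rx":0,"ry":0,"rz":0,"grip":0},{"tx":6,"ty":0,"tz":0,"rx":0,"ry":0,"rz":0,"grip":0},{"tx":9,"ty":0,"tz":0,"rx":0,"ry":0,"rz":0,"grip":0},{"tx":12,"ty":0,"tz":0,"rx":0,"ry":0,"rz":0,"grip":0},{"tx":14,"ty":0,"tz":0,"rx":0,"ry":0,"rz":0,"grip":0}]' 40; python3 s.py
```

```text
time_s: 7.02
eef_pos: [0.4499, -0.0674, 0.0092]
tool_rot: [0.001, 1.0, 0.029, 0.002]
contact_force: [-0.2, -0.6, -0.2]
gripper_width: -0.0002
time_s: 7.78
eef_pos: [0.4613, -0.0666, 0.0101]
tool_rot: [0.001, 1.0, 0.029, -0.001]
contact_force: [-7.9, -3.6, 3.7]
gripper_width: -0.0003
slab [0.5338 0.0255 0.0461] yaw rel -0.0139 fit 1.14
fl [0.5937 0.1384] [-0.0838  0.1116]
fr [ 0.6038 -0.0813] [-0.0868 -0.1083]
pl [0.465  0.1075] [-0.2141  0.0885]
pr [ 0.4728 -0.0624] [-0.2165 -0.0815]
c [0.5338 0.0255] [-0.1503  0.0026]
tcp bay -0.22794264336959927 -0.08508104092403872 [ 0.4616 -0.0666  0.0101] F [-5.8848 -3.8031  1.2272] 7.825
```

```bash
python3 -m jog '[{"tx":2,"ty":0,"tz":0,"rx":0,"ry":0,"rz":0,"grip":0},{"tx":4,"ty":0,"tz":0,"rx":0,"ry":0,"rz":0,"grip":0},{"tx":7,"ty":0,"tz":0,"rx":0,"ry":0,"rz":0,"grip":0},{"tx":10,"ty":0,"tz":0,"rx":0,"ry":0,"rz":0,"grip":0},{"tx":13,"ty":0,"tz":0,"rx":0,"ry":0,"rz":0,"grip":0},{"tx":16,"ty":0,"tz":0,"rx":0,"ry":0,"rz":0,"grip":0},{"tx":19,"ty":0,"tz":0,"rx":0,"ry":0,"rz":0,"grip":0}]' 40; python3 s.py
```

```text
time_s: 8.7
eef_pos: [0.4802, -0.0657, 0.0099]
tool_rot: [0.001, 1.0, 0.029, -0.001]
contact_force: [-6.7, -2.8, 2.0]
gripper_width: 0.0006
slab [0.5437 0.0317 0.1454] yaw rel 0.0854 fit 1.16
fl [0.5921 0.1499] [-0.0847  0.1232]
fr [ 0.624  -0.0677] [-0.0659 -0.096 ]
pl [0.4671 0.1064] [-0.2121  0.0872]
pr [ 0.4917 -0.0618] [-0.1976 -0.0822]
c [0.5437 0.0317] [-0.14    0.0081]
tcp bay -0.20879784987341046 -0.08524485698336387 [ 0.4807 -0.0656  0.01  ] F [-4.9753 -5.0605 -0.1175] 8.75
```

```bash
python3 -m jog '[{"tx":-16,"ty":0,"tz":0,"rx":0,"ry":0,"rz":0,"grip":0},{"tx":-20,"ty":0,"tz":-60,"rx":0,"ry":0,"rz":0,"grip":0},{"tx":-20,"ty":-25,"tz":-90,"rx":0,"ry":0,"rz":0,"grip":0},{"tx":-20,"ty":-85,"tz":-90,"rx":0,"ry":0,"rz":0,"grip":0},{"tx":-20,"ty":-145,"tz":-90,"rx":0,"ry":0,"rz":0,"grip":0},{"tx":-20,"ty":-173,"tz":-90,"rx":0,"ry":0,"rz":0,"grip":0},{"tx":-20,"ty":-173,"tz":-45,"rx":0,"ry":0,"rz":0,"grip":0},{"tx":-20,"ty":-173,"tz":0,"rx":0,"ry":0,"rz":0,"grip":0}]' 40; python3 -m jog '[{"tx":2,"ty":0,"tz":0,"rx":0,"ry":0,"rz":0,"grip":0},{"tx":5,"ty":0.5,"tz":0,"rx":0,"ry":0,"rz":0,"grip":0},{"tx":8,"ty":1.5,"tz":0,"rx":0,"ry":0,"rz":0,"grip":0},{"tx":11,"ty":2.5,"tz":0,"rx":0,"ry":0,"rz":0,"grip":0},{"tx":14,"ty":3.5,"tz":0,"rx":0,"ry":0,"rz":0,"grip":0},{"tx":17,"ty":4.5,"tz":0,"rx":0,"ry":0,"rz":0,"grip":0},{"tx":20,"ty":5.5,"tz":0,"rx":0,"ry":0,"rz":0,"grip":0}]' 40; python3 s.py
```

```text
time_s: 9.75
eef_pos: [0.4524, 0.1078, 0.0099]
tool_rot: [0.0, 1.0, 0.03, 0.002]
contact_force: [1.1, -0.3, 0.2]
gripper_width: 0.0002
time_s: 10.62
eef_pos: [0.4711, 0.1039, 0.011]
tool_rot: [-0.0, 1.0, 0.03, 0.0]
contact_force: [-6.6, 4.1, 1.2]
gripper_width: 0.0
slab [0.5533 0.0272 0.0599] yaw rel -0.0001 fit 0.99
fl [0.6116 0.1409] [-0.0657  0.113 ]
fr [ 0.6248 -0.0788] [-0.0657 -0.107 ]
pl [0.4834 0.1081] [-0.1957  0.088 ]
pr [ 0.4935 -0.0616] [-0.1957 -0.082 ]
c [0.5533 0.0272] [-0.1307  0.003 ]
tcp bay -0.2076948434721802 0.0842603104390827 [0.4716 0.1037 0.011 ] F [-5.9281  2.3663 -0.3052] 10.675
```

```bash
python3 -m jog '[{"tx":2,"ty":0.7,"tz":1,"rx":0,"ry":0,"rz":0,"grip":0},{"tx":4,"ty":1.4,"tz":1,"rx":0,"ry":0,"rz":0,"grip":0},{"tx":6,"ty":2,"tz":1,"rx":0,"ry":0,"rz":0,"grip":0},{"tx":8,"ty":3,"tz":1,"rx":0,"ry":0,"rz":0,"grip":0},{"tx":10,"ty":4,"tz":1,"rx":0,"ry":0,"rz":0,"grip":0}]' 40; python3 s.py;  python3 -m jog '[{"tx":-16,"ty":-2,"tz":0,"rx":0,"ry":0,"rz":0,"grip":0},{"tx":-16,"ty":-2,"tz":-60,"rx":0,"ry":0,"rz":0,"grip":0},{"tx":-16,"ty":25,"tz":-90,"rx":0,"ry":0,"rz":0,"grip":0},{"tx":-16,"ty":85,"tz":-90,"rx":0,"ry":0,"rz":0,"grip":0},{"tx":-16,"ty":145,"tz":-90,"rx":0,"ry":0,"rz":0,"grip":0},{"tx":-16,"ty":166,"tz":-90,"rx":0,"ry":0,"rz":0,"grip":0},{"tx":-16,"ty":166,"tz":-45,"rx":0,"ry":0,"rz":0,"grip":0},{"tx":-16,"ty":166,"tz":0,"rx":0,"ry":0,"rz":0,"grip":0}]' 40; python3 s.py
```

```text
time_s: 11.3
eef_pos: [0.4813, 0.1004, 0.0099]
tool_rot: [-0.0, 1.0, 0.03, 0.0]
contact_force: [-6.6, 3.7, -0.8]
gripper_width: 0.0
slab [0.5599 0.0233 0.0182] yaw rel -0.0418 fit 1.03
fl [0.6229 0.1344] [-0.0549  0.1059]
fr [ 0.6269 -0.0855] [-0.0641 -0.1139]
pl [0.4933 0.1071] [-0.1858  0.0864]
pr [ 0.4964 -0.0629] [-0.1929 -0.0835]
c [0.5599 0.0233] [-0.1244 -0.0013]
tcp bay -0.19792305016594378 0.08021031734103627 [0.4816 0.1002 0.0099] F [-3.9552  2.4357 -0.8042] 11.35
time_s: 12.35
eef_pos: [0.4777, -0.0684, 0.01]
tool_rot: [0.001, 1.0, 0.029, 0.003]
contact_force: [-0.3, 0.4, 0.1]
gripper_width: 0.0
slab [0.5597 0.0242 0.0222] yaw rel -0.0378 fit 1.12
fl [0.6223 0.1356] [-0.0554  0.1071]
fr [ 0.6271 -0.0843] [-0.0637 -0.1127]
pl [0.4928 0.1077] [-0.1863  0.0871]
pr [ 0.4966 -0.0622] [-0.1927 -0.0828]
c [0.5597 0.0242] [-0.1245 -0.0003]
tcp bay -0.21586587820432224 -0.08679698662503425 [ 0.4737 -0.0676  0.0045] F [-4.8978 -1.1625 -4.9138] 12.4
```

```bash
python3 -m jog '[{"tx":3,"ty":0,"tz":0,"rx":0,"ry":0,"rz":0,"grip":0},{"tx":6,"ty":0,"tz":0,"rx":0,"ry":0,"rz":0,"grip":0},{"tx":8,"ty":0,"tz":0,"rx":0,"ry":0,"rz":0,"grip":0},{"tx":11,"ty":1,"tz":0,"rx":0,"ry":0,"rz":0,"grip":0},{"tx":14,"ty":2,"tz":0,"rx":0,"ry":0,"rz":0,"grip":0},{"tx":17,"ty":3,"tz":0,"rx":0,"ry":0,"rz":0,"grip":0},{"tx":20,"ty":4,"tz":0,"rx":0,"ry":0,"rz":0,"grip":0},{"tx":23,"ty":5,"tz":0,"rx":0,"ry":0,"rz":0,"grip":0}]' 40; python3 s.py
```

```text
time_s: 13.4
eef_pos: [0.4972, -0.0713, 0.0084]
tool_rot: [0.0, 1.0, 0.03, -0.002]
contact_force: [-7.3, -0.8, 4.3]
gripper_width: 0.0002
slab [0.5648 0.0247 0.0999] yaw rel 0.0399 fit 1.22
fl [0.6185 0.1406] [-0.0589  0.1124]
fr [ 0.6404 -0.0783] [-0.0501 -0.1074]
pl [0.4916 0.1028] [-0.1878  0.0822]
pr [ 0.5086 -0.0663] [-0.181  -0.0876]
c [0.5648 0.0247] [-0.1194 -0.0001]
tcp bay -0.192221371170871 -0.0920396314739022 [ 0.4976 -0.0714  0.0085] F [-5.7994 -1.562   1.5549] 13.45
```

```bash
python3 -m jog '[{"tx":2,"ty":0,"tz":0,"rx":0,"ry":0,"rz":0,"grip":0},{"tx":4,"ty":0,"tz":0,"rx":0,"ry":0,"rz":0,"grip":0},{"tx":6,"ty":0,"tz":0,"rx":0,"ry":0,"rz":0,"grip":0},{"tx":8,"ty":0,"tz":0,"rx":0,"ry":0,"rz":0,"grip":0},{"tx":10,"ty":0,"tz":0,"rx":0,"ry":0,"rz":0,"grip":0}]' 40; python3 s.py;  python3 -m jog '[{"tx":-16,"ty":0,"tz":0,"rx":0,"ry":0,"rz":0,"grip":0},{"tx":-22,"ty":0,"tz":-60,"rx":0,"ry":0,"rz":0,"grip":0},{"tx":-22,"ty":-25,"tz":-90,"rx":0,"ry":0,"rz":0,"grip":0},{"tx":-22,"ty":-85,"tz":-90,"rx":0,"ry":0,"rz":0,"grip":0},{"tx":-22,"ty":-145,"tz":-90,"rx":0,"ry":0,"rz":0,"grip":0},{"tx":-22,"ty":-174,"tz":-90,"rx":0,"ry":0,"rz":0,"grip":0},{"tx":-22,"ty":-174,"tz":-45,"rx":0,"ry":0,"rz":0,"grip":0},{"tx":-22,"ty":-174,"tz":0,"rx":0,"ry":0,"rz":0,"grip":0}]' 40; python3 s.py
```

```text
time_s: 14.08
eef_pos: [0.5071, -0.0717, 0.0084]
tool_rot: [0.001, 1.0, 0.029, -0.002]
contact_force: [-7.4, -4.3, 4.1]
gripper_width: -0.0004
slab [0.5697 0.0272 0.1573] yaw rel 0.0973 fit 1.24
fl [0.6167 0.146 ] [-0.0604  0.1178]
fr [ 0.6511 -0.0713] [-0.039  -0.1011]
pl [0.4922 0.1009] [-0.1873  0.0803]
pr [ 0.5188 -0.067 ] [-0.1708 -0.0889]
c [0.5697 0.0272] [-0.1144  0.002 ]
tcp bay -0.1825308871839953 -0.09285399109746496 [ 0.5074 -0.0716  0.0084] F [-5.5925 -5.1126  2.3081] 14.125
time_s: 15.12
eef_pos: [0.4771, 0.1027, 0.0082]
tool_rot: [0.0, 1.0, 0.03, 0.001]
contact_force: [1.2, 0.8, -0.1]
gripper_width: 0.0001
slab [0.57   0.0266 0.1507] yaw rel 0.0907 fit 0.91
fl [0.6178 0.1451] [-0.0593  0.1169]
fr [ 0.6508 -0.0724] [-0.0394 -0.1022]
pl [0.493  0.1009] [-0.1865  0.0802]
pr [ 0.5185 -0.0672] [-0.1711 -0.0891]
c [0.57   0.0266] [-0.1141  0.0015]
tcp bay -0.2061174288032005 0.08214559287278525 [0.4733 0.1016 0.0028] F [-5.8187 -1.8301 -4.6577] 15.175
```

```bash
python3 -m jog '[{"tx":3,"ty":0,"tz":-2,"rx":0,"ry":0,"rz":0,"grip":0},{"tx":5,"ty":0,"tz":-2,"rx":0,"ry":0,"rz":0,"grip":0},{"tx":8,"ty":0,"tz":-2,"rx":0,"ry":0,"rz":0,"grip":0},{"tx":11,"ty":0,"tz":-2,"rx":0,"ry":0,"rz":0,"grip":0},{"tx":14,"ty":0,"tz":-2,"rx":0,"ry":0,"rz":0,"grip":0},{"tx":17,"ty":0,"tz":-2,"rx":0,"ry":0,"rz":0,"grip":0},{"tx":20,"ty":0,"tz":-2,"rx":0,"ry":0,"rz":0,"grip":0},{"tx":22,"ty":0,"tz":-2,"rx":0,"ry":0,"rz":0,"grip":0}]' 40; python3 s.py
```

```text
time_s: 16.18
eef_pos: [0.498, 0.1046, 0.0119]
tool_rot: [-0.0, 1.0, 0.03, 0.0]
contact_force: [-7.7, 3.3, 1.8]
gripper_width: 0.0002
slab [0.5799 0.0221 0.0538] yaw rel -0.0062 fit 1.04
fl [0.6389 0.1354] [-0.0389  0.106 ]
fr [ 0.6507 -0.0842] [-0.0402 -0.114 ]
pl [0.5104 0.1035] [-0.169   0.0818]
pr [ 0.5195 -0.0663] [-0.1701 -0.0882]
c [0.5799 0.0221] [-0.1045 -0.0036]
tcp bay -0.1810340474612753 0.08361589928888813 [0.4983 0.1046 0.0119] F [-5.1602  2.3977  0.4899] 16.225
```

```bash
python3 -m jog '[{"tx":-14,"ty":0,"tz":0,"rx":0,"ry":0,"rz":0,"grip":0},{"tx":-14,"ty":0,"tz":-60,"rx":0,"ry":0,"rz":0,"grip":0},{"tx":-14,"ty":25,"tz":-86,"rx":0,"ry":0,"rz":0,"grip":0},{"tx":-14,"ty":85,"tz":-86,"rx":0,"ry":0,"rz":0,"grip":0},{"tx":-14,"ty":145,"tz":-86,"rx":0,"ry":0,"rz":0,"grip":0},{"tx":-14,"ty":169,"tz":-86,"rx":0,"ry":0,"rz":0,"grip":0},{"tx":-14,"ty":169,"tz":-40,"rx":0,"ry":0,"rz":0,"grip":0},{"tx":-14,"ty":169,"tz":0,"rx":0,"ry":0,"rz":0,"grip":0}]' 40; python3 -m jog '[{"tx":2,"ty":0,"tz":0,"rx":0,"ry":0,"rz":0,"grip":0},{"tx":5,"ty":0,"tz":0,"rx":0,"ry":0,"rz":0,"grip":0},{"tx":8,"ty":0,"tz":0,"rx":0,"ry":0,"rz":0,"grip":0},{"tx":11,"ty":-1,"tz":0,"rx":0,"ry":0,"rz":0,"grip":0},{"tx":14,"ty":-2,"tz":0,"rx":0,"ry":0,"rz":0,"grip":0},{"tx":17,"ty":-2,"tz":0,"rx":0,"ry":0,"rz":0,"grip":0},{"tx":20,"ty":-3,"tz":0,"rx":0,"ry":0,"rz":0,"grip":0}]' 40; python3 s.py
```

```text
time_s: 17.23
eef_pos: [0.4947, -0.067, 0.0107]
tool_rot: [0.001, 1.0, 0.029, 0.002]
contact_force: [0.7, 0.1, -0.8]
gripper_width: -0.0
time_s: 18.1
eef_pos: [0.5121, -0.0629, 0.0098]
tool_rot: [0.001, 1.0, 0.029, -0.002]
contact_force: [-7.1, -4.4, 2.8]
gripper_width: -0.0002
slab [0.5817 0.024  0.082 ] yaw rel 0.022 fit 1.13
fl [0.6375 0.139 ] [-0.04    0.1096]
fr [ 0.6555 -0.0803] [-0.0352 -0.1104]
pl [0.51   0.1034] [-0.1694  0.0817]
pr [ 0.5239 -0.066 ] [-0.1657 -0.0882]
c [0.5817 0.024 ] [-0.1026 -0.0018]
tcp bay -0.17676587814689998 -0.08428362627733191 [ 0.5126 -0.0627  0.0098] F [-4.3952 -3.2964  1.1307] 18.15
```

```bash
python3 -m jog '[{"tx":2,"ty":0,"tz":0,"rx":0,"ry":0,"rz":0,"grip":0},{"tx":4,"ty":0,"tz":0,"rx":0,"ry":0,"rz":0,"grip":0},{"tx":6,"ty":-1,"tz":0,"rx":0,"ry":0,"rz":0,"grip":0},{"tx":8,"ty":-1,"tz":0,"rx":0,"ry":0,"rz":0,"grip":0},{"tx":10,"ty":-1,"tz":0,"rx":0,"ry":0,"rz":0,"grip":0},{"tx":12,"ty":-1,"tz":0,"rx":0,"ry":0,"rz":0,"grip":0},{"tx":14,"ty":-1,"tz":0,"rx":0,"ry":0,"rz":0,"grip":0}]' 40; python3 s.py;  python3 -m jog '[{"tx":-16,"ty":0,"tz":0,"rx":0,"ry":0,"rz":0,"grip":0},{"tx":-22,"ty":0,"tz":-60,"rx":0,"ry":0,"rz":0,"grip":0},{"tx":-22,"ty":-25,"tz":-88,"rx":0,"ry":0,"rz":0,"grip":0},{"tx":-22,"ty":-85,"tz":-88,"rx":0,"ry":0,"rz":0,"grip":0},{"tx":-22,"ty":-145,"tz":-88,"rx":0,"ry":0,"rz":0,"grip":0},{"tx":-22,"ty":-168,"tz":-88,"rx":0,"ry":0,"rz":0,"grip":0},{"tx":-22,"ty":-168,"tz":-45,"rx":0,"ry":0,"rz":0,"grip":0},{"tx":-22,"ty":-168,"tz":-2,"rx":0,"ry":0,"rz":0,"grip":0}]' 40; python3 s.py
```

```text
time_s: 19.02
eef_pos: [0.5261, -0.0612, 0.0097]
tool_rot: [0.001, 1.0, 0.029, -0.002]
contact_force: [-7.4, -2.9, 2.1]
gripper_width: -0.0
slab [0.5898 0.0291 0.1528] yaw rel 0.0928 fit 1.11
fl [0.6373 0.1477] [-0.0397  0.1183]
fr [ 0.6708 -0.0697] [-0.0193 -0.1007]
pl [0.5126 0.1032] [-0.1668  0.0814]
pr [ 0.5385 -0.0648] [-0.151  -0.0879]
c [0.5898 0.0291] [-0.0942  0.0028]
tcp bay -0.16295210864413825 -0.08355299094445745 [ 0.5264 -0.0612  0.0097] F [-6.0215 -4.6293  0.9958] 19.075
time_s: 20.08
eef_pos: [0.4965, 0.107, 0.0117]
tool_rot: [0.0, 1.0, 0.03, 0.001]
contact_force: [1.2, -0.3, -0.3]
gripper_width: -0.0
slab [0.5906 0.0287 0.1475] yaw rel 0.0875 fit 1.01
fl [0.6387 0.147 ] [-0.0383  0.1175]
fr [ 0.671  -0.0706] [-0.0191 -0.1016]
pl [0.5138 0.1032] [-0.1657  0.0813]
pr [ 0.5388 -0.065 ] [-0.1508 -0.0881]
c [0.5906 0.0287] [-0.0935  0.0023]
tcp bay -0.1863782795843208 0.08520305264992517 [0.4928 0.1059 0.0064] F [-4.8709 -1.3982 -4.7928] 20.125
```

```bash
python3 -m jog '[{"tx":3,"ty":0,"tz":0,"rx":0,"ry":0,"rz":0,"grip":0},{"tx":6,"ty":0,"tz":0,"rx":0,"ry":0,"rz":0,"grip":0},{"tx":8,"ty":0,"tz":0,"rx":0,"ry":0,"rz":0,"grip":0},{"tx":10,"ty":0,"tz":0,"rx":0,"ry":0,"rz":0,"grip":0},{"tx":12,"ty":0,"tz":0,"rx":0,"ry":0,"rz":0,"grip":0},{"tx":14,"ty":0,"tz":0,"rx":0,"ry":0,"rz":0,"grip":0}]' 40; python3 s.py
```

```text
time_s: 20.88
eef_pos: [0.5096, 0.1084, 0.0136]
tool_rot: [-0.0, 1.0, 0.03, -0.0]
contact_force: [-6.4, 3.4, 1.3]
gripper_width: 0.0006
slab [0.5954 0.0265 0.096 ] yaw rel 0.036 fit 1.07
fl [0.6496 0.1422] [-0.0277  0.1121]
fr [ 0.6707 -0.0768] [-0.0198 -0.1078]
pl [0.5226 0.1049] [-0.1567  0.0824]
pr [ 0.5389 -0.0643] [-0.1506 -0.0875]
c [0.5954 0.0265] [-0.0887 -0.0002]
tcp bay -0.16920184185678774 0.08669031514754899 [0.5099 0.1084 0.0136] F [-6.0229  3.2328  0.6657] 20.925
```

```bash
python3 -m jog '[{"tx":1,"ty":0,"tz":2,"rx":0,"ry":0,"rz":0,"grip":0},{"tx":2,"ty":0,"tz":2,"rx":0,"ry":0,"rz":0,"grip":0},{"tx":3,"ty":0,"tz":2,"rx":0,"ry":0,"rz":0,"grip":0}]' 40;  python3 -m jog '[{"tx":-14,"ty":0,"tz":0,"rx":0,"ry":0,"rz":0,"grip":0},{"tx":-14,"ty":0,"tz":-60,"rx":0,"ry":0,"rz":0,"grip":0},{"tx":-14,"ty":25,"tz":-84,"rx":0,"ry":0,"rz":0,"grip":0},{"tx":-14,"ty":85,"tz":-84,"rx":0,"ry":0,"rz":0,"grip":0},{"tx":-14,"ty":145,"tz":-84,"rx":0,"ry":0,"rz":0,"grip":0},{"tx":-14,"ty":172,"tz":-84,"rx":0,"ry":0,"rz":0,"grip":0},{"tx":-14,"ty":172,"tz":-40,"rx":0,"ry":0,"rz":0,"grip":0},{"tx":-14,"ty":172,"tz":0,"rx":0,"ry":0,"rz":0,"grip":0}]' 40; python3 s.py
```

```text
time_s: 21.3
eef_pos: [0.5127, 0.1083, 0.0115]
tool_rot: [-0.0, 1.0, 0.03, -0.0]
contact_force: [-6.2, 2.7, 1.5]
gripper_width: 0.0001
time_s: 22.3
eef_pos: [0.5097, -0.0661, 0.0106]
tool_rot: [0.001, 1.0, 0.029, 0.002]
contact_force: [0.4, -0.5, -0.2]
gripper_width: -0.0001
slab [0.5965 0.027  0.0844] yaw rel 0.0244 fit 1.11
fl [0.652  0.1421] [-0.0253  0.1118]
fr [ 0.6706 -0.0771] [-0.02   -0.1081]
pl [0.5246 0.1062] [-0.1547  0.0837]
pr [ 0.5389 -0.0632] [-0.1505 -0.0863]
c [0.5965 0.027 ] [-0.0876  0.0003]
tcp bay -0.18315615467993565 -0.08663554632005001 [ 0.5064 -0.0655  0.0057] F [-4.7612  0.9653 -4.4308] 22.35
```

```bash
python3 -m jog '[{"tx":8,"ty":0,"tz":0,"rx":0,"ry":0,"rz":0,"grip":0},{"tx":14,"ty":0,"tz":0,"rx":0,"ry":0,"rz":0,"grip":0},{"tx":17,"ty":0,"tz":0,"rx":0,"ry":0,"rz":0,"grip":0},{"tx":19,"ty":0,"tz":0,"rx":0,"ry":0,"rz":0,"grip":0},{"tx":21,"ty":0,"tz":0,"rx":0,"ry":0,"rz":0,"grip":0},{"tx":22,"ty":0,"tz":0,"rx":0,"ry":0,"rz":0,"grip":0},{"tx":23,"ty":0,"tz":0,"rx":0,"ry":0,"rz":0,"grip":0},{"tx":24,"ty":0,"tz":0,"rx":0,"ry":0,"rz":0,"grip":0}]' 40; python3 s.py
```

```text
time_s: 23.35
eef_pos: [0.5317, -0.0646, 0.0104]
tool_rot: [0.001, 1.0, 0.03, -0.002]
contact_force: [-9.3, -3.3, 5.6]
gripper_width: 0.0002
slab [0.5985 0.0273 0.1115] yaw rel 0.0515 fit 1.13
fl [0.6508 0.1438] [-0.0264  0.1136]
fr [ 0.6753 -0.0748] [-0.0151 -0.1061]
pl [0.5244 0.1045] [-0.155   0.0819]
pr [ 0.5433 -0.0645] [-0.1462 -0.0878]
c [0.5985 0.0273] [-0.0857  0.0004]
tcp bay -0.15771654365488186 -0.08739469416624968 [ 0.5318 -0.0647  0.0104] F [-6.8675 -2.789   5.2328] 23.4
```

```bash
for i in 1 2; do python3 -m jog '[{"tx":1,"ty":0,"tz":0,"rx":0,"ry":0,"rz":0,"grip":0},{"tx":1.5,"ty":0,"tz":0,"rx":0,"ry":0,"rz":0,"grip":0}]' 40|sed -n '2p;4p'; done; python3 s.py
```

```text
eef_pos: [0.5332, -0.0648, 0.0104]
contact_force: [-7.8, -3.6, 5.0]
eef_pos: [0.5347, -0.0648, 0.0104]
contact_force: [-7.3, -3.3, 4.6]
slab [0.6    0.0279 0.1311] yaw rel 0.0711 fit 1.18
fl [0.6501 0.1455] [-0.0271  0.1153]
fr [ 0.6788 -0.0726] [-0.0114 -0.1041]
pl [0.5244 0.1037] [-0.155   0.0811]
pr [ 0.5467 -0.0648] [-0.1429 -0.0884]
c [0.6    0.0279] [-0.0841  0.001 ]
tcp bay -0.15480975231246466 -0.08773860565271616 [ 0.5347 -0.0649  0.0104] F [-7.2058 -4.3217  3.4314] 23.95
```

```bash
for i in 1 2 3 4; do python3 -m jog '[{"tx":0.6,"ty":0,"tz":0,"rx":0,"ry":0,"rz":0,"grip":0},{"tx":0.6,"ty":0,"tz":0,"rx":0,"ry":0,"rz":0,"grip":0}]' 40|sed -n '2p;4p'; done; python3 s.py
```

```text
eef_pos: [0.5353, -0.0648, 0.0104]
contact_force: [-7.8, -4.0, 5.1]
eef_pos: [0.536, -0.0648, 0.0104]
contact_force: [-7.7, -3.9, 4.8]
eef_pos: [0.5366, -0.0649, 0.0104]
contact_force: [-7.4, -4.8, 4.7]
eef_pos: [0.5371, -0.0649, 0.0104]
contact_force: [-7.6, -4.2, 5.0]
slab [0.6013 0.0287 0.1451] yaw rel 0.0851 fit 1.21
fl [0.6497 0.1469] [-0.0273  0.1168]
fr [ 0.6815 -0.0708] [-0.0086 -0.1024]
pl [0.5247 0.1034] [-0.1547  0.0808]
pr [ 0.5493 -0.0648] [-0.1403 -0.0886]
c [0.6013 0.0287] [-0.0827  0.0016]
tcp bay -0.15245507118153753 -0.08787660275355173 [ 0.5371 -0.0649  0.0104] F [-8.0139 -3.4519  4.8965] 25.0
```

Run:
```python
from h import *
p=imaging.snapshot("top");cv2.imwrite("pics/b.png",cv2.resize(p["image"][130:200,245:365],None,fx=6,fy=6,interpolation=cv2.INTER_CUBIC))
```

```text
(no output)
```

View pics/b.png

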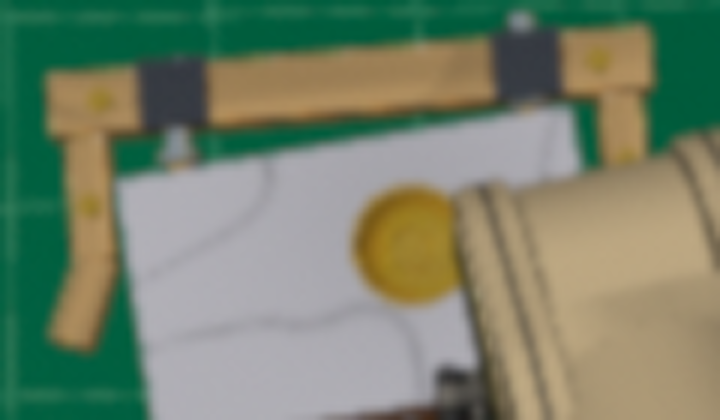

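```bash
python3 -m jog '[{"tx":-16,"ty":0,"tz":0,"rx":0,"ry":0,"rz":0,"grip":0},{"tx":-21,"ty":0,"tz":-60,"rx":0,"ry":0,"rz":0,"grip":0},{"tx":-21,"ty":-25,"tz":-88,"rx":0,"ry":0,"rz":0,"grip":0},{"tx":-21,"ty":-85,"tz":-88,"rx":0,"ry":0,"rz":0,"grip":0},{"tx":-21,"ty":-145,"tz":-88,"rx":0,"ry":0,"rz":0,"grip":0},{"tx":-21,"ty":-172,"tz":-88,"rx":0,"ry":0,"rz":0,"grip":0},{"tx":-21,"ty":-172,"tz":-45,"rx":0,"ry":0,"rz":0,"grip":0},{"tx":-21,"ty":-172,"tz":-1,"rx":0,"ry":0,"rz":0,"grip":0}]' 40; python3 s.py;python3 -m jog '[{"tx":3,"ty":0,"tz":0,"rx":0,"ry":0,"rz":0,"grip":0},{"tx":5,"ty":0,"tz":0,"rx":0,"ry":0,"rz":0,"grip":0},{"tx":6,"ty":0,"tz":0,"rx":0,"ry":0,"rz":0,"grip":0},{"tx":7,"ty":0,"tz":0,"rx":0,"ry":0,"rz":0,"grip":0},{"tx":7,"ty":0,"tz":0,"rx":0,"ry":0,"rz":0,"grip":0}]' 40; python3 s.py
```

```text
time_s: 26.05
eef_pos: [0.5083, 0.1076, 0.0113]
tool_rot: [0.0, 1.0, 0.03, 0.001]
contact_force: [0.2, -0.5, 0.9]
gripper_width: -0.0001
slab [0.6017 0.0282 0.1365] yaw rel 0.0765 fit 1.06
fl [0.6512 0.146 ] [-0.0259  0.1158]
fr [ 0.6811 -0.0719] [-0.0091 -0.1036]
pl [0.5258 0.1036] [-0.1537  0.0809]
pr [ 0.5489 -0.0648] [-0.1407 -0.0886]
c [0.6017 0.0282] [-0.0824  0.0011]
tcp bay -0.17467275633094898 0.08509293927636981 [0.5045 0.1065 0.0057] F [-5.7163 -0.9989 -3.9949] 26.1
time_s: 26.72
eef_pos: [0.514, 0.1081, 0.0127]
tool_rot: [0.0, 1.0, 0.03, -0.0]
contact_force: [-6.7, 0.4, 4.3]
gripper_width: 0.0002
slab [0.6027 0.0279 0.1214] yaw rel 0.0614 fit 1.22
fl [0.6539 0.145 ] [-0.0233  0.1146]
fr [ 0.6805 -0.0734] [-0.0098 -0.105 ]
pl [0.5279 0.1044] [-0.1515  0.0816]
pr [ 0.5485 -0.0643] [-0.1411 -0.088 ]
c [0.6027 0.0279] [-0.0814  0.0008]
tcp bay -0.16513648861147484 0.08614943240450884 [0.514  0.1081 0.0127] F [-7.4502  1.2559  4.0873] 26.775
```

```bash
for i in 1 2 3 4; do python3 -m jog '[{"tx":0.7,"ty":0,"tz":0,"rx":0,"ry":0,"rz":0,"grip":0},{"tx":0.7,"ty":0,"tz":0,"rx":0,"ry":0,"rz":0,"grip":0}]' 40|sed -n '2p;4p'; done
```

```text
eef_pos: [0.5143, 0.1082, 0.0126]
contact_force: [-8.5, 1.7, 4.8]
eef_pos: [0.5149, 0.1084, 0.0126]
contact_force: [-9.4, 2.0, 5.3]
eef_pos: [0.5155, 0.1085, 0.0126]
contact_force: [-9.7, 1.8, 6.2]
eef_pos: [0.5161, 0.1087, 0.0125]
contact_force: [-10.5, 2.8, 5.5]
```

```bash
for i in 1 2 3; do python3 -m jog '[{"tx":0.5,"ty":0,"tz":0,"rx":0,"ry":0,"rz":0,"grip":0},{"tx":0.5,"ty":0,"tz":0,"rx":0,"ry":0,"rz":0,"grip":0}]' 40|sed -n '2p;4p'; done; python3 s.py
```

```text
eef_pos: [0.5165, 0.1087, 0.0125]
contact_force: [-10.4, 2.6, 5.4]
eef_pos: [0.5169, 0.1089, 0.0125]
contact_force: [-11.1, 1.7, 4.9]
eef_pos: [0.517, 0.1089, 0.0125]
contact_force: [-12.3, 2.6, 7.7]
slab [0.604  0.028  0.1075] yaw rel 0.0475 fit 1.04
fl [0.6568 0.1443] [-0.0204  0.1137]
fr [ 0.6804 -0.0744] [-0.01  -0.106]
pl [0.5302 0.1055] [-0.1491  0.0826]
pr [ 0.5485 -0.0635] [-0.141  -0.0872]
c [0.604 0.028] [-0.0801  0.0008]
tcp bay -0.16207561204192567 0.08678683962802985 [0.517  0.1089 0.0125] F [-13.1207   2.2104   7.611 ] 28.575
```

```bash
for i in 1 2; do python3 -m jog '[{"tx":0.7,"ty":0,"tz":0,"rx":0,"ry":0,"rz":0,"grip":0},{"tx":0.7,"ty":0,"tz":0,"rx":0,"ry":0,"rz":0,"grip":0}]' 40|sed -n '2p;4p'; done
```

```text
eef_pos: [0.5171, 0.1089, 0.0123]
contact_force: [-15.5, 1.7, 8.6]
eef_pos: [0.5172, 0.1089, 0.0122]
contact_force: [-17.9, 2.7, 11.3]
```

```bash
python3 -m jog '[{"tx":-16,"ty":0,"tz":0,"rx":0,"ry":0,"rz":0,"grip":0},{"tx":-16,"ty":0,"tz":-60,"rx":0,"ry":0,"rz":0,"grip":0},{"tx":-16,"ty":25,"tz":-84,"rx":0,"ry":0,"rz":0,"grip":0},{"tx":-16,"ty":85,"tz":-84,"rx":0,"ry":0,"rz":0,"grip":0},{"tx":-16,"ty":145,"tz":-84,"rx":0,"ry":0,"rz":0,"grip":0},{"tx":-16,"ty":172,"tz":-84,"rx":0,"ry":0,"rz":0,"grip":0},{"tx":-16,"ty":172,"tz":-40,"rx":0,"ry":0,"rz":0,"grip":0},{"tx":-16,"ty":172,"tz":0,"rx":0,"ry":0,"rz":0,"grip":0}]' 40; python3 s.py; python3 -m jog '[{"tx":8,"ty":0,"tz":0,"rx":0,"ry":0,"rz":0,"grip":0},{"tx":14,"ty":0,"tz":0,"rx":0,"ry":0,"rz":0,"grip":0},{"tx":18,"ty":0,"tz":0,"rx":0,"ry":0,"rz":0,"grip":0},{"tx":18,"ty":0,"tz":0,"rx":0,"ry":0,"rz":0,"grip":0}]' 40
```

```text
time_s: 30.08
eef_pos: [0.5159, -0.0659, 0.0123]
tool_rot: [0.001, 1.0, 0.029, 0.002]
contact_force: [1.4, -0.6, -0.1]
gripper_width: 0.0001
slab [0.6036 0.0285 0.1126] yaw rel 0.0526 fit 1.18
fl [0.6558 0.1451] [-0.0214  0.1146]
fr [ 0.6805 -0.0735] [-0.0098 -0.1051]
pl [0.5294 0.1057] [-0.1499  0.0828]
pr [ 0.5485 -0.0632] [-0.1409 -0.0869]
c [0.6036 0.0285] [-0.0805  0.0013]
tcp bay -0.17698561177231364 -0.08680614603224751 [ 0.5125 -0.0653  0.0073] F [-4.3054 -0.123  -4.3697] 30.125
time_s: 30.62
eef_pos: [0.5331, -0.0636, 0.0122]
tool_rot: [0.0, 1.0, 0.03, 0.001]
contact_force: [0.1, -1.1, 0.1]
gripper_width: -0.0
```

```bash
python3 -m jog '[{"tx":1,"ty":0,"tz":0,"rx":0,"ry":0,"rz":0,"grip":0},{"tx":2,"ty":0,"tz":0,"rx":0,"ry":0,"rz":0,"grip":0},{"tx":2,"ty":0,"tz":0,"rx":0,"ry":0,"rz":0,"grip":0}]' 40|sed -n '2p;4p'; for i in 1 2 3 4; do python3 -m jog '[{"tx":0.7,"ty":0,"tz":0,"rx":0,"ry":0,"rz":0,"grip":0},{"tx":0.7,"ty":0,"tz":0,"rx":0,"ry":0,"rz":0,"grip":0}]' 40|sed -n '2p;4p'; done; python3 s.py
```

```text
eef_pos: [0.5342, -0.0636, 0.0113]
contact_force: [0.7, 0.2, 0.0]
eef_pos: [0.5349, -0.0635, 0.0113]
contact_force: [0.5, -0.2, 0.9]
eef_pos: [0.5357, -0.0635, 0.0113]
contact_force: [0.1, 0.2, 0.7]
eef_pos: [0.5364, -0.0635, 0.0113]
contact_force: [0.5, -0.6, 0.3]
eef_pos: [0.5368, -0.0634, 0.0112]
contact_force: [-1.6, -0.6, 2.2]
slab [0.6037 0.0282 0.1143] yaw rel 0.0543 fit 1.25
fl [0.6557 0.1449] [-0.0215  0.1144]
fr [ 0.6808 -0.0736] [-0.0095 -0.1052]
pl [0.5294 0.1053] [-0.1499  0.0824]
pr [ 0.5488 -0.0636] [-0.1407 -0.0873]
c [0.6037 0.0282] [-0.0804  0.0011]
tcp bay -0.1526773698657 -0.08643472057511156 [ 0.5368 -0.0634  0.0112] F [-1.4988 -0.1104  2.0047] 32.05
```

```bash
for i in 1 2 3 4 5; do python3 -m jog '[{"tx":0.7,"ty":0,"tz":0,"rx":0,"ry":0,"rz":0,"grip":0},{"tx":0.7,"ty":0,"tz":0,"rx":0,"ry":0,"rz":0,"grip":0}]' 40|sed -n '2p;4p'; done
```

```text
eef_pos: [0.5369, -0.0634, 0.0111]
contact_force: [-5.1, -0.3, 4.1]
eef_pos: [0.5372, -0.0635, 0.011]
contact_force: [-6.9, -0.9, 4.5]
eef_pos: [0.5375, -0.0636, 0.0109]
contact_force: [-8.1, -0.1, 6.0]
eef_pos: [0.5379, -0.0637, 0.0109]
contact_force: [-9.1, -2.2, 6.4]
eef_pos: [0.5384, -0.0639, 0.0108]
contact_force: [-11.1, -1.0, 7.2]
```

```bash
for i in 1 2 3; do python3 -m jog '[{"tx":0.7,"ty":0,"tz":0,"rx":0,"ry":0,"rz":0,"grip":0},{"tx":0.7,"ty":0,"tz":0,"rx":0,"ry":0,"rz":0,"grip":0}]' 40|sed -n '2p;4p'; done;python3 s.py
```

```text
eef_pos: [0.539, -0.064, 0.0108]
contact_force: [-11.4, -1.8, 7.6]
eef_pos: [0.5395, -0.0641, 0.0108]
contact_force: [-11.7, -1.4, 8.5]
eef_pos: [0.54, -0.0642, 0.0108]
contact_force: [-12.1, -3.8, 8.9]
slab [0.6049 0.0284 0.1367] yaw rel 0.0767 fit 1.25
fl [0.6543 0.1463] [-0.0228  0.1158]
fr [ 0.6843 -0.0717] [-0.0059 -0.1035]
pl [0.5289 0.1038] [-0.1505  0.0809]
pr [ 0.5521 -0.0646] [-0.1375 -0.0886]
c [0.6049 0.0284] [-0.0792  0.0012]
tcp bay -0.1495592887769654 -0.08744045825054661 [ 0.54   -0.0643  0.0107] F [-13.8596  -2.6428   7.8606] 34.1
```

```bash
for i in 1 2 3; do python3 -m jog '[{"tx":0.6,"ty":0,"tz":0,"rx":0,"ry":0,"rz":0,"grip":0},{"tx":0.6,"ty":0,"tz":0,"rx":0,"ry":0,"rz":0,"grip":0}]' 40|sed -n '2p;4p'; done;python3 s.py
```

```text
eef_pos: [0.54, -0.0641, 0.0105]
contact_force: [-15.4, -2.6, 9.7]
eef_pos: [0.5401, -0.0641, 0.0104]
contact_force: [-18.1, -2.4, 12.1]
eef_pos: [0.5402, -0.0641, 0.0104]
contact_force: [-21.4, -3.2, 14.9]
slab [0.605  0.0284 0.1372] yaw rel 0.0772 fit 1.27
fl [0.6543 0.1463] [-0.0228  0.1158]
fr [ 0.6844 -0.0717] [-0.0058 -0.1035]
pl [0.5289 0.1037] [-0.1505  0.0809]
pr [ 0.5522 -0.0647] [-0.1374 -0.0886]
c [0.605  0.0284] [-0.0791  0.0012]
tcp bay -0.14934872690483214 -0.08727426259617113 [ 0.5402 -0.0641  0.0104] F [-18.6683  -3.1634  13.3108] 34.9
```

```bash
python3 -m jog '[{"tx":-20,"ty":0,"tz":0,"rx":0,"ry":0,"rz":0,"grip":0},{"tx":-34,"ty":0,"tz":-60,"rx":0,"ry":0,"rz":0,"grip":0},{"tx":-34,"ty":-25,"tz":-88,"rx":0,"ry":0,"rz":0,"grip":0},{"tx":-34,"ty":-85,"tz":-88,"rx":0,"ry":0,"rz":0,"grip":0},{"tx":-34,"ty":-145,"tz":-88,"rx":0,"ry":0,"rz":0,"grip":0},{"tx":-34,"ty":-172,"tz":-88,"rx":0,"ry":0,"rz":0,"grip":0},{"tx":-34,"ty":-172,"tz":-45,"rx":0,"ry":0,"rz":0,"grip":0},{"tx":-34,"ty":-172,"tz":-2,"rx":0,"ry":0,"rz":0,"grip":0}]' 40; python3 s.py;python3 -m jog '[{"tx":3,"ty":0,"tz":0,"rx":0,"ry":0,"rz":0,"grip":0},{"tx":3,"ty":0,"tz":0,"rx":0,"ry":0,"rz":0,"grip":0},{"tx":3,"ty":0,"tz":0,"rx":0,"ry":0,"rz":0,"grip":0}]' 40
```

```text
time_s: 35.9
eef_pos: [0.5011, 0.1073, 0.0128]
tool_rot: [-0.0, 1.0, 0.03, 0.001]
contact_force: [1.5, -1.1, 0.0]
gripper_width: -0.0001
slab [0.6053 0.028  0.128 ] yaw rel 0.068 fit 1.08
fl [0.6557 0.1454] [-0.0214  0.1149]
fr [ 0.6838 -0.0728] [-0.0065 -0.1046]
pl [0.53  0.104] [-0.1494  0.0811]
pr [ 0.5517 -0.0646] [-0.1379 -0.0885]
c [0.6053 0.028 ] [-0.0788  0.0007]
tcp bay -0.18180540443804896 0.0851961028860192 [0.4974 0.1061 0.0075] F [-5.4325 -2.538  -5.037 ] 35.95
time_s: 36.33
eef_pos: [0.5044, 0.107, 0.0149]
tool_rot: [-0.0, 1.0, 0.03, 0.001]
contact_force: [0.4, -0.4, -0.3]
gripper_width: -0.0001
```

```bash
python3 -m jog '[{"tx":3,"ty":0,"tz":2,"rx":0,"ry":0,"rz":0,"grip":0},{"tx":6,"ty":0,"tz":3,"rx":0,"ry":0,"rz":0,"grip":0},{"tx":8.5,"ty":0,"tz":3,"rx":0,"ry":0,"rz":0,"grip":0},{"tx":9.5,"ty":0,"tz":3,"rx":0,"ry":0,"rz":0,"grip":0},{"tx":9.5,"ty":0,"tz":3,"rx":0,"ry":0,"rz":0,"grip":0}]' 40|sed -n '2p;4p'; for i in 1 2 3 4 5; do python3 -m jog '[{"tx":0.7,"ty":0,"tz":0,"rx":0,"ry":0,"rz":0,"grip":0},{"tx":0.7,"ty":0,"tz":0,"rx":0,"ry":0,"rz":0,"grip":0}]' 40|sed -n '2p;4p'; done
```

```text
eef_pos: [0.5127, 0.1075, 0.0103]
contact_force: [0.7, 0.4, -0.3]
eef_pos: [0.5134, 0.1075, 0.0103]
contact_force: [-0.9, 0.9, 0.0]
eef_pos: [0.5141, 0.1075, 0.0103]
contact_force: [0.8, 0.2, 0.6]
eef_pos: [0.5148, 0.1076, 0.0103]
contact_force: [-0.9, -0.4, -0.7]
eef_pos: [0.5155, 0.1076, 0.0103]
contact_force: [0.6, 0.3, -0.0]
eef_pos: [0.516, 0.1076, 0.0102]
contact_force: [-0.7, 0.5, 0.6]
```

```bash
for i in 1 2 3 4 5; do python3 -m jog '[{"tx":0.7,"ty":0,"tz":0,"rx":0,"ry":0,"rz":0,"grip":0},{"tx":0.7,"ty":0,"tz":0,"rx":0,"ry":0,"rz":0,"grip":0}]' 40|sed -n '2p;4p'; done
```

```text
eef_pos: [0.5161, 0.1077, 0.0101]
contact_force: [-5.3, -0.5, 2.6]
eef_pos: [0.5163, 0.1077, 0.01]
contact_force: [-8.2, 0.1, 5.1]
eef_pos: [0.5166, 0.108, 0.0099]
contact_force: [-9.5, -0.7, 6.8]
eef_pos: [0.5169, 0.1081, 0.0098]
contact_force: [-9.7, -0.2, 6.4]
eef_pos: [0.5171, 0.1082, 0.0097]
contact_force: [-13.0, 0.4, 8.1]
```

```bash
python3 -m jog '[{"tx":-10,"ty":0,"tz":0,"rx":0,"ry":0,"rz":0,"grip":0},{"tx":-25,"ty":0,"tz":-10,"rx":0,"ry":0,"rz":0,"grip":0},{"tx":-25,"ty":0,"tz":-70,"rx":0,"ry":0,"rz":0,"grip":0},{"tx":-40,"ty":0,"tz":-130,"rx":0,"ry":0,"rz":0,"grip":0},{"tx":-60,"ty":60,"tz":-170,"rx":0,"ry":0,"rz":0,"grip":0},{"tx":-80,"ty":120,"tz":-170,"rx":0,"ry":0,"rz":0,"grip":0},{"tx":-80,"ty":180,"tz":-170,"rx":0,"ry":0,"rz":0,"grip":0},{"tx":-80,"ty":240,"tz":-170,"rx":0,"ry":0,"rz":0,"grip":0}]' 40;python3 -m jog '[{"tx":0,"ty":60,"tz":0,"rx":0,"ry":0,"rz":0,"grip":0},{"tx":0,"ty":120,"tz":0,"rx":0,"ry":0,"rz":0,"grip":0},{"tx":0,"ty":120,"tz":0,"rx":0,"ry":0,"rz":0,"grip":0}]' 40; python3 s.py
python3 - <<'E'
from h import *
p=imaging.snapshot("top");a=cv2.resize(p["image"][130:220,245:365],None,fx=5,fy=5,interpolation=cv2.INTER_CUBIC)
p=imaging.snapshot("side");b=cv2.resize(p["image"][150:270,220:380],None,fx=3.75,fy=3.75,interpolation=cv2.INTER_CUBIC)
cv2.imwrite("pics/c.png",a);cv2.imwrite("pics/d.png",b)
E
```

```text
time_s: 40.45
eef_pos: [0.4537, -0.1329, 0.1812]
tool_rot: [0.001, 1.0, 0.03, 0.001]
contact_force: [0.9, 0.3, 0.6]
gripper_width: 0.0002
time_s: 40.83
eef_pos: [0.4599, -0.2556, 0.1799]
tool_rot: [0.001, 1.0, 0.026, 0.0]
contact_force: [0.6, 0.6, 0.6]
gripper_width: 0.0002
slab [0.605  0.0281 0.1283] yaw rel 0.0683 fit 0.73
fl [0.6554 0.1456] [-0.0217  0.1151]
fr [ 0.6836 -0.0726] [-0.0067 -0.1044]
pl [0.5297 0.1041] [-0.1497  0.0813]
pr [ 0.5515 -0.0645] [-0.1381 -0.0883]
c [0.605  0.0281] [-0.079   0.0009]
tcp bay -0.24009658722197857 -0.270436322414076 [ 0.4606 -0.2523  0.18  ] F [-0.059   0.2078 -0.1098] 40.875
```

View pics/c.png

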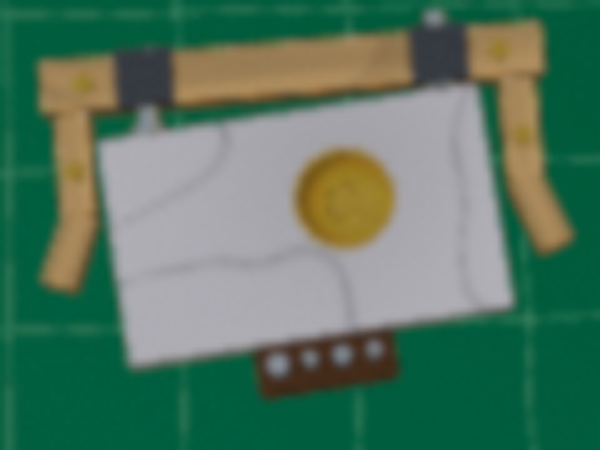

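View pics/d.png

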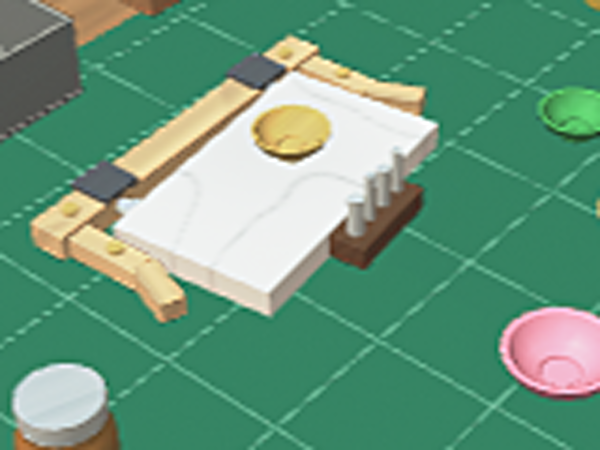

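The slab sits flat against both screw heads and the dish is upright on it. The arm is clear, so I'm handing in.

```bash
python3 -c "
from rig import manip
print(manip.finish_job())"
```

```text
the job is handed in; nothing more can be done
None
```

The slab is in the bay with its far face against both stop screws, and I handed the job in at about 41 s of the 72 s allowed. The hand-in call gives no verdict.

**How it went:** I pushed the left and right near corners in turn. In the camera fits the slab stayed within about 0.1 rad (6°) of square with the bay. It ended about 0.07 rad (4°) out of square because the left screw sticks out about 12 mm farther than the right.

**Pushing force:** Each corner was pressed until it met something rigid. The peaks I read were about 21 N along the push direction (about 26 N in total), and I only had readings at the end of each step.

**Last checks:**
- **Both screws:** the rigid stops came at about 20.5 mm (left) and 8 mm (right) in front of the rail. That agrees within 1 mm with where the pictures put the pressed-level noses. I pressed left, then right, then left again.
- **Right corner:** I did not press it again after the last left push, which moved the left corner about 1 mm. I estimate the right slipped back about 0.3 mm, well inside its 3 mm of nose travel.
- **Pictures:** the last views show the slab lying flat, the dish upright on it and the rack clear of the arm, which is retracted. The bystanders were not measured again, but the arm was never near them.

**What disagreed:** the camera fit of the slab was about 2 mm off from the fingertip position whenever the arm hid part of it. I used the fingertip position and the felt force for the final pushes.

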